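# Turn the divider and make room in the sample binder

### The arm

A 7-joint arm with a two-finger parallel gripper is mounted at the origin on the work surface. World frame = base frame: x ahead of the robot, y to its left, z up, the work surface at z = 0. Lengths are in mm, angles in rad, forces in N, time in s.
With the tool pointing down it reaches from about 400 to 875 mm from the base axis. Payload 6.5 kg.
Tool frame: the origin (TCP) lies at the very end of the fingers, on their centre line; the grasp point (between the pads) lies 19 mm behind it; z points along the fingers, x is the direction in which the jaws open and shut, and the axes are right-handed (so a half turn about z gives the same grasp; the last joint's range is limited). The gripper opens to 85 mm and grips with 20 to 120 N. Pads are 22 mm wide; open, the fingers measure 114 mm over their backs; the gripper's body (76 mm by 85 mm) begins 54 mm behind the grasp point. The pads swing forward as they close: fully open they stand 13 mm farther back than shut.
Start: joints at [-1.414, 0.536, -0.004, 1.538, 0.003, 1.067, -0.071], TCP at [143.621, 633.927, 231.29] pointing down, gripper open.
Joint ranges: [-2.7, 2.7], [-0.37, 2.16], [-1.27, 1.26], [0.24, 2.4], [-1.31, 4.45], [0.19, 1.91], [-2.76, 2.76]. Speed limits (rad/s): [2.39, 2.39, 3.14, 3.14, 3.14, 3.14, 3.14].

### API

Orientations are given as a unit quaternion [x, y, z, w].
In Python, from rig import readout, imaging, ticket, spotter gives the robot as it stands.
- The arm moves only by the tool step_arm, never from a script. Its argument "plan" is a list of rows, each an object of numbers: "tx", "ty", "tz": the shift along the tool's x, y, z in cm; "wx", "wy", "wz": the turn, a rotation vector about the tool's x, y, z in degrees. In form: [{"tx": .., "ty": .., "tz": .., "wx": .., "wy": .., "wz": ..}, ...]. A call has exactly 10 rows; each row is the pose to reach, as a shift and turn from the pose commanded when the call began, along the tool's axes at that moment; what a row does not reach only later rows make up. A row lasts 1/12 s, in which the tool goes at most 41.7 mm and 7.16 degrees, less where a joint would pass 70% of its speed; a pose out of reach is approached as far as the arm can. A call with a gripper value outside its range is refused whole. "hand" is the finger opening in cm, from 0 to 8.54, set as the call begins (left out, the last holds). The fingers move at their own pace and stop on an object; "force" is the grip in N (left out, the last holds). Time passes only in rows, so rows that repeat a pose let the fingers close, or fill a call up. It gives the time, the measured TCP pose, the force and the opening at its end, in the units of the state.
- readout.get_state(): the state, without advancing time (a new reading comes with each control period).
- imaging.camera(name): name is "scene" or "top" or "wrist"; returns a dict with "pixels" (480x640x3 uint8, red, green, blue), "vertical_fov" (degrees; the focal length in pixels is half the picture's height over the tangent of half this angle, whatever the lens; pixels are square), "cx", "cy" (the principal point, pixels), "dist" ([k1, k2, p1, p2, k3] as OpenCV has them; the pictures are not rectified), "origin" and "rotation" of the camera in the world. Camera axes: x right, y down, z forward; pixel columns grow to the right and rows downward; lengths in mm; the calibration is good to about 2 mm. A picture is of the moment at which its call begins. There is no depth.
- ticket.finish_job(): hands the job in, once; it reports no verdict.
Trained networks look in a picture, given as the dict that the camera call returned (one of the last four; its "shot" number tells which), for a name from the list of things; names that differ only in an ending like _2 or _b are one class to them, and where a whole thing is asked for, a point or a joint stands for the part that bears it (a point fixed in the world has none). Each returns a list of dicts, best first, with "confidence" (0 to 1); they miss things now and then, are a little off and sometimes report something else, mostly with a low value. They report only what shows in the picture. A call takes as long as a camera call. They do not tell look-alikes from the thing itself.
- spotter.spot_in(picture, label): "rect" ([centre column, centre row, width, height] in pixels, round what is visible of it).
- spotter.mark_of(picture, label): "xy" ([column, row] in pixels: a listed point, or the origin of a listed thing).
The state is a dict: "time_s": time; "q": joint angles; "joint_vel": joint speeds; "joint_torque": joint torques, N m; "position": TCP position; "eef_rot": TCP orientation; "contact_force": force on the tool from outside, world axes, zero at the start; "torque": the same for the moment, N m; "width": finger opening in mm.
Only numpy, scipy, OpenCV 4.12 (cv2) and the standard library are available. Lean on these libraries where they do the work, as an engineer would, in place of code of your own. Each camera call takes 0.05 s, during which the arm holds its last target. There are 200 camera calls.

### The job

In the storeroom's sample binder, turn the half-raised divider leaf right across the rings so that it lies flat on the left-hand stack with its other face up, uncovering the tray of sample tiles. Then slide the tile with the round knob fully into the empty place next to the rings, and after it slide the tile with the bar into the place the round one has just left, so that the corner nearest you and away from the rings is free for a new sample. Keep the tiles down in the tray, leave the socket tile where it is, and leave everything else on the counter alone.

Things in the scene. Friction and masses are not known exactly. Their poses are not given: they have to be found in the camera images.
- binder: Open ring binder lying flat, fixed to the counter: black cover 240 (x) x 370 (y) x 3 mm. Origin on the counter under the middle of the ring axis; x along the ring axis, away from the robot (yaw within 0.25 rad), y towards the left page, z up. Left page: stack of cards, x -100 to 100, y 33 to 168 mm, top at z 31 mm.
- ring_axis (a point): Middle of the leaf's turning axis, the line through the ring centres (binder x 0, y 0, z 34 mm), axes as the binder's. Three steel rings, outside radius 33 mm, at binder x -80, 0, 80 mm; tops at z 67 mm.
- tray_mid (a point): Middle of the tray floor (binder x 0, y -100, z 5 mm): recess 104 x 104 mm in the right page's grey plate (x -100 to 100, y -40 to -164, top z 13 mm). Two by two places of 52 mm, no partitions, three tiles. At first the place next to the rings and far from the robot is empty, the bar tile diagonally opposite, the round and socket tiles in the other two, either way round.
- leaf (a joint): Angle q (rad) of the leaf about the ring axis: 0 flat over the right page, pi/2 upright, pi flat on the left stack (end stop); starts at 0.75 to 1.0, standing over the tray. A point at radius r from the axis is at binder y = -r cos q, z = 34 mm + r sin q. Friction on the rings (0.16 N m) holds it at any angle; it does not fall by itself; about 1 N at the tab moves it.
- leaf_tab (a point): On the leaf's black grip tab, mid width and thickness, 184 mm from the ring axis. Leaf: stiff grey panel 200 mm (along the rings) x 4 mm, 22 to 168 mm from the axis, in a plane through it, 120 g. Tab: middle of the outer edge, 34 mm wide, 9 mm thick, out to 196 mm from the axis. Site y points along the leaf to the axis, z is normal to the leaf (up at q = 0).
- tile_round: White sample tile 49 x 49 x 10 mm with a round knob, 20 mm diameter, 15 mm high, on its middle (total 25 mm); 60 g, slides easily, loose in the tray. Origin at the centre of its underside; axes along the binder's.
- tile_bar: White sample tile 49 x 49 x 10 mm with a straight bar on its middle, 12 mm (tile x) x 36 mm (tile y) x 15 mm high (total 25 mm); 60 g, slides easily, loose in the tray. Origin at the centre of its underside; axes along the binder's.
- tile_socket: White sample tile 49 x 49 x 10 mm with a low round collar, 28 mm diameter, 3 mm high, with two dark dots (total 13 mm); stays where it is. Origin at the centre of its underside.
- cell_inner_far (a point): centre, on the tray floor, of the tray place next to the rings, far from the robot: empty at the start, the round tile's goal (binder frame x 26, y -74, z 5 mm)
- cell_outer_far (a point): centre, on the tray floor, of the tray place away from the rings, far from the robot (binder frame x 26, y -126, z 5 mm)
- cell_inner_near (a point): centre, on the tray floor, of the tray place next to the rings, near the robot (binder frame x -26, y -74, z 5 mm)
- cell_outer_near (a point): centre, on the tray floor, of the tray place away from the rings, near the robot: the bar tile starts here, empty at the end (binder frame x -26, y -126, z 5 mm)
- spare_plate: bystander: white cover plate 80 x 80 x 11 mm lying beyond the binder's right page; origin centre of underside
- wall_box: bystander: open orange round wall box, 68 mm diameter, 45 mm high, beyond the binder's left page; origin centre of underside
- screwdriver: bystander: screwdriver lying to the right of the binder, under 30 mm high; origin on its underside
- screw_jar: bystander: clear jar, 60 mm diameter, 75 mm high, left of the binder; origin centre of underside
- lamp_carton: bystander: carton 70 x 70 x 110 mm, left of the binder and farther off; origin centre of underside
- conduit_sleeve: bystander: grey upright tube, 40 mm diameter, 50 mm high, right of the binder; origin centre of underside
- empty_reel: bystander: empty plywood reel, 90 mm diameter, 46 mm high, far right; origin centre of underside
There are look-alikes about, which are no part of the job. Leave any blue look-alike of the tile_round alone. Leave any red look-alike of the tile_socket alone.

How it is judged (in metres and radians):
On the way, in this order (a step that is already met when the one before it is completed fails the run):
1. the leaf is turned over and lies flat on the left stack (value of joint leaf above 3.04 rad), for 0.2 s.
2. the round tile is in the place that was empty (horizontal distance between tile_round and cell_inner_far below 0.005 m and value of joint leaf above 3.04 rad), for 0.2 s.
3. the bar tile is in the place the round tile left (all of step 2 and (horizontal distance between tile_bar and cell_inner_near below 0.005 m or horizontal distance between tile_bar and cell_outer_far below 0.005 m)), for 0.2 s.
At the end, for the whole second after the job is handed in: Leaf flat on the left stack (joint above 3.04 rad); round tile within 5 mm of the middle of the first empty place, bar tile within 5 mm of the middle of the place the round one left; socket tile within 6 mm of its start; all three down on the tray floor (3 mm) and at rest (all of step 3 and distance of tile_socket from where it was at the start of the episode below 0.006 m and z of each of tile_round, tile_bar, tile_socket in the frame of binder below 0.008 m and linear speed of each of tile_round, tile_bar, tile_socket below 0.01 m/s); the robot touches nothing.
It fails at once if a tile lifted more than 10 mm off the tray floor (z of any of tile_round, tile_bar, tile_socket in the frame of binder above 0.015 m).
It fails at once if the socket tile shifted by more than 8 mm (distance of tile_socket from where it was at the start of the episode above 0.008 m).
It fails at once if a bystander moved by more than 20 mm (distance of any of spare_plate, wall_box, screwdriver, screw_jar, lamp_carton, conduit_sleeve, empty_reel from where it was at the start of the episode above 0.02 m).
It also fails if it takes over 67 s, if anything falls off the work surface, if the arm or the gripper's body presses on something with over 40 N, if the wrist force passes 120 N, or if a joint passes its speed limit or range.

## Working session

There is one attempt and no reset: what is moved stays moved. The work goes in short steps, Python scripts to look and compute and a tool call to move; the robot and the scene stay as the last step left them, time stands still between calls to the robot, and variables do not carry over. Pictures are saved under pics/ and viewed, about 8 in all and at most 12, crops included, and the job is handed in when it is done.

Besides the shell and the picture viewer there is one more tool, called after "Request:" by a JSON object that holds its "name" and its "arguments", one argument or row to a line. step_arm: Moves the arm, as the interface text tells. Its arguments: {"type":"object","properties":{"plan":{"type":"array","items":{"type":"object","properties":{"tx":{"type":"number"},"ty":{"type":"number"},"tz":{"type":"number"},"wx":{"type":"number"},"wy":{"type":"number"},"wz":{"type":"number"}}}},"hand":{"type":"number"},"force":{"type":"number"}},"required":["plan"]}

```bash
mkdir -p pics; ls
cat > h.py <<'E'
import numpy as np, cv2, json
from rig import readout, imaging, ticket, spotter
from scipy.spatial.transform import Rotation as R
def K(p):
    f=240/np.tan(np.radians(p['vertical_fov'])/2)
    return np.array([[f,0,p['cx']],[0,f,p['cy']],[0,0,1]])
def rot(p):
    r=np.array(p['rotation'],float)
    return R.from_quat(r).as_matrix() if r.size==4 else r.reshape(3,3)
def ray(p,xy):
    u=cv2.undistortPoints(np.array([[xy]],float),K(p),np.array(p['dist'],float))[0,0]
    d=rot(p)@np.array([u[0],u[1],1]); return np.array(p['origin'],float),d/np.linalg.norm(d)
def atz(p,xy,z):
    o,d=ray(p,xy); return o+d*(z-o[2])/d[2]
def proj(p,X):
    r=rot(p).T; t=-r@np.array(p['origin'],float)
    return cv2.projectPoints(np.array(X,float).reshape(-1,1,3),cv2.Rodrigues(r)[0],t,K(p),np.array(p['dist'],float))[0][:,0]
def save(p,n): cv2.imwrite('pics/'+n,cv2.cvtColor(p['pixels'],cv2.COLOR_RGB2BGR))
E
python3 - <<'E'
from h import *
print(readout.get_state())
for n in ['scene','top']:
    p=imaging.camera(n); save(p,n+'0.png'); print(n,p['origin'],p['rotation'],p['vertical_fov'],p['dist'])
    for l in ['binder','ring_axis','tray_mid','leaf_tab','tile_round','tile_bar','tile_socket','cell_inner_far']:
        print(l,[(np.round(m['xy']),round(m['confidence'],2)) for m in spotter.mark_of(p,l)[:3]])
E
```

```text
pics
{'time_s': 0.0, 'q': array([-1.41419824,  0.53719272, -0.0044368 ,  1.53887516,  0.00261131,
        1.06730826, -0.071189  ]), 'joint_vel': array([ 0.00088624, -0.0017264 , -0.00078835,  0.00021372, -0.00051472,
        0.00047843, -0.00070422]), 'joint_torque': array([ 1.22202375e-03, -5.83419800e+01,  1.04964651e+00, -2.59093970e+01,
        1.24652259e-02,  9.93391295e-03,  4.66435338e-06]), 'position': array([143.50505341, 633.30438388, 230.39512231]), 'eef_rot': array([ 7.81304597e-01,  6.24149290e-01, -6.48305554e-04,  6.08141988e-04]), 'contact_force': array([-0.18550071,  1.00950295, -0.00930294]), 'torque': array([ 0.00477704, -0.04123179,  0.00812828]), 'width': 85.4110666131105}
scene [1078.87647863 -491.286276   1265.4720596 ] [ 0.87900033  0.40324368 -0.10456998 -0.23198723] 44.269319752106 [-0.05649698  0.          0.          0.          0.        ]
binder []
ring_axis [(array([346., 212.]), 0.9)]
tray_mid [(array([313., 243.]), 0.98), (array([344., 212.]), 0.31)]
leaf_tab [(array([310., 207.]), 0.97)]
tile_round [(array([222., 282.]), 0.93), (array([314., 234.])
[... 219 characters left out ...]
4791 946.34218063] [ 0.71300901 -0.69525172  0.06490693 -0.06348453] 57.09251140364022 [-0.04982797  0.          0.          0.          0.        ]
binder [(array([277., 242.]), 0.58), (array([491., 207.]), 0.22)]
ring_axis [(array([277., 234.]), 0.95), (array([137., 271.]), 0.52), (array([313., 229.]), 0.19)]
tray_mid [(array([330., 223.]), 0.75), (array([322., 243.]), 0.64)]
leaf_tab [(array([328., 225.]), 0.87)]
tile_round [(array([426., 276.]), 0.95), (array([338., 231.]), 0.88)]
tile_bar [(array([332., 256.]), 0.68)]
tile_socket [(array([313., 335.]), 0.6), (array([335., 253.]), 0.29), (array([324., 240.]), 0.2)]
cell_inner_far [(array([334., 230.]), 0.66), (array([313., 229.]), 0.61)]
```

View pics/scene0.png

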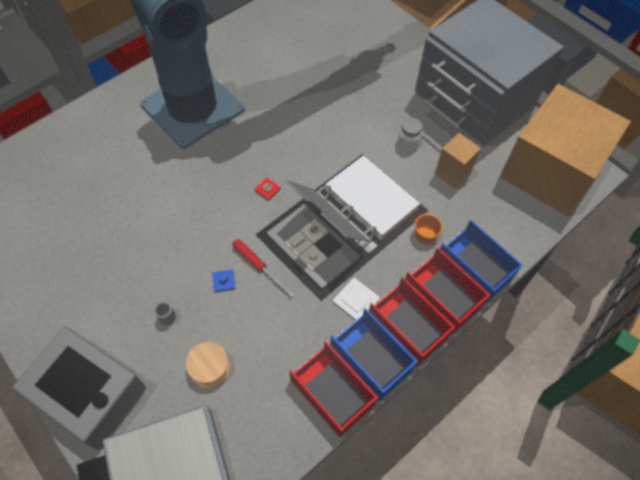

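View pics/top0.png

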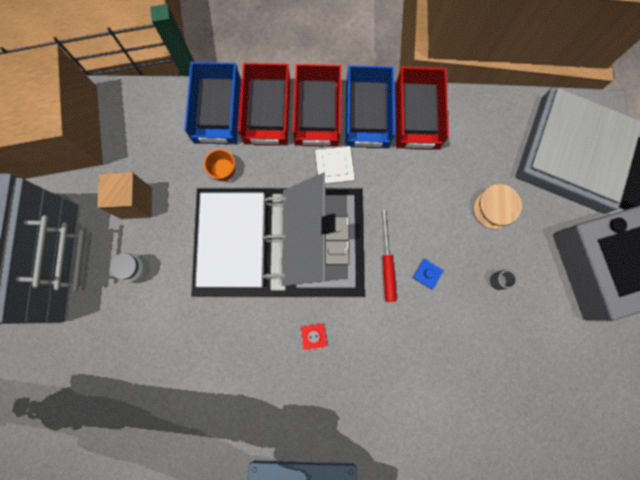

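The scene view shows the binder centred near (345,215), with the leaf standing over the tray and the tab near (300,205). The blue round look-alike is at (223,281) and the red socket look-alike at (267,187), both outside the binder. In the top view the binder cover's corners are about (197,188), (363,188), (364,296) and (192,295), and the tab is at (328,225). Candidates for the round tile are scene (222,282), which is blue and off the tray, so not it, and (314,250), which is white and in the tray. I'll confirm in an enlarged crop.

Run:
```python
from h import *
p=imaging.camera('scene');t=imaging.camera('top')
a=cv2.resize(p['pixels'][170:310,250:440],None,fx=4,fy=4,interpolation=cv2.INTER_CUBIC)
cv2.imwrite('pics/crop.png',a[:,:,::-1])
# cover from top: dark mask
g=t['pixels'].max(2); m=((g<45)*255).astype(np.uint8); m[:180]=0;m[305:]=0;m[:,:185]=0;m[:,372:]=0
pts=cv2.findNonZero(m); r=cv2.minAreaRect(pts); b=cv2.boxPoints(r); print(r)
w=np.array([atz(t,q,3) for q in b]); print(w.round(1), [np.linalg.norm(w[i]-w[i-1]).round(1) for i in range(4)], w.mean(0))
for c,l in ((p,'ring_axis'),(t,'ring_axis')): print(l,atz(c,spotter.mark_of(c,l)[0]['xy'],34))
for c in (p,t):
  print([(x['xy'],x['confidence']) for x in spotter.mark_of(c,'leaf_tab')[:1]])
oa,da=ray(p,spotter.mark_of(p,'leaf_tab')[0]['xy']);ob,db=ray(t,spotter.mark_of(t,'leaf_tab')[0]['xy'])
s=np.linalg.lstsq(np.c_[da,-db],ob-oa,rcond=None)[0]; print('tab',oa+da*s[0],ob+db*s[1])
```

```text
((278.5, 242.0), (106.0, 169.0), 90.0)
[[ 672.6  257.9    3. ]
 [ 682.  -117.8    3. ]
 [ 448.3 -119.3    3. ]
 [ 438.9  240.3    3. ]] [np.float64(234.4), np.float64(375.9), np.float64(233.7), np.float64(359.7)] [560.46582145  65.27732343   3.        ]
ring_axis [561.06710214  71.87526686  34.        ]
ring_axis [567.26361356  61.96848904  34.        ]
[([312.1, 205.8], 0.86)]
[]Traceback (most recent call last):
  File "<stdin>", line 12, in <module>
IndexError: list index out of range
```

View pics/crop.png

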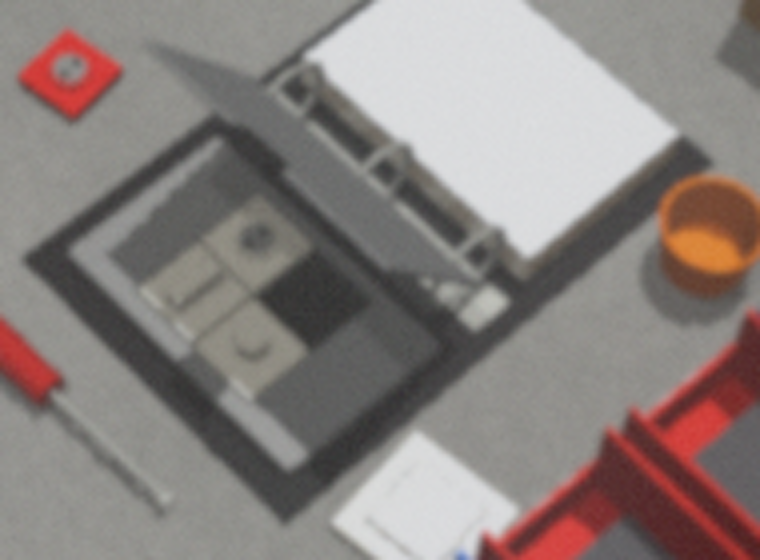

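The crop shows the round tile's knob at crop (250,345), in the outer-far place. The socket is inner-near at (258,238), the bar outer-near at (200,285), and the inner-far place is dark and empty. So the round tile moves +y, then the bar moves +x. Next I'll fit the binder pose and leaf angle.

```bash
cat > fit.py <<'E'
from h import *
from scipy.optimize import least_squares
def B(v,P):  # binder->world
    c,s=np.cos(v[2]),np.sin(v[2]); P=np.atleast_2d(P).astype(float)
    return np.c_[v[0]+c*P[:,0]-s*P[:,1], v[1]+s*P[:,0]+c*P[:,1], P[:,2]]
def white(p,poly=None,lo=175):
    m=((p['pixels'].min(2)>lo)*255).astype(np.uint8)
    cs=cv2.findContours(m,cv2.RETR_EXTERNAL,cv2.CHAIN_APPROX_NONE)[0]
    c=max(cs,key=cv2.contourArea); h=cv2.convexHull(c)
    return cv2.approxPolyDP(h,0.04*cv2.arcLength(h,True),True)[:,0].astype(float)
E
python3 - <<'E'
from fit import *
s=imaging.camera('scene');t=imaging.camera('top')
W=np.array([[x,y,31] for x in(-100,100) for y in(33,168)])
C=np.array([[x,y,3] for x in(-120,120) for y in(-185,185)])
obs=[]
wt=white(t);ws=white(s);print(wt.tolist(),ws.tolist())
ct=np.array([[197,188],[362,188],[365,296],[192,295]],float)
g=cv2.GaussianBlur(cv2.cvtColor(t['pixels'],cv2.COLOR_RGB2GRAY),(3,3),0)
def near(v,p,X,o):
    q=proj(p,B(v,X)); return np.array([ (q-a)[np.argmin(np.linalg.norm(q-a,axis=1))] for a in o]).ravel()
sets=[(t,W,wt),(s,W,ws),(t,C,ct)]
for use in ([0],[1],[0,2],[0,1,2]):
    r=least_squares(lambda v:np.concatenate([near(v,*sets[i]) for i in use]),[562,65,0.0],x_scale=[10,10,.1],loss='soft_l1')
    print(use,r.x.round(3),r.fun.round(1))
v=r.x; np.save('v.npy',v)
T=spotter.mark_of(s,'leaf_tab')+[]
for p,n in((s,'s'),(t,'t')):
    for m in spotter.mark_of(p,'leaf_tab')[:1]:
        for q in np.arange(.7,1.05,.05):
            print(n,round(q,2),proj(p,B(v,[0,-184*np.cos(q),34+184*np.sin(q)])).round(1),np.round(m['xy'],1))
E
```

```text
[[262.0, 193.0], [260.0, 286.0], [196.0, 285.0], [200.0, 195.0]] [[363.0, 156.0], [418.0, 202.0], [382.0, 233.0], [327.0, 184.0]]
[0] [5.60558e+02 6.57110e+01 2.90000e-02] [ 0.3 -0.2  0.5  0.2 -0.5  1.3 -0.3 -1.9]
[1] [5.60394e+02 6.46110e+01 3.40000e-02] [-0.2 -1.3  1.7  0.2  0.2  1.1 -1.8 -0.4]
[0, 2] [5.60771e+02 6.50150e+01 2.70000e-02] [ 0.7 -0.3  0.7  0.1 -0.2  1.   0.2 -2.1 -0.8 -0.3  0.5 -0.6 -0.2  0.2
 -1.1  1.4]
[0, 1, 2] [5.60561e+02 6.49110e+01 2.90000e-02] [ 0.7 -0.2  0.9  0.2 -0.1  1.3  0.1 -1.9  0.3 -1.2  2.   0.5  0.2  1.2
 -1.4 -0.5 -0.8 -0.1  0.5 -0.6 -0.1  0.2 -1.   1.6]
t 0.7 [[348.4 226.7]] [330.3 222.6]
t 0.75 [[345.3 226. ]] [330.3 222.6]
t 0.8 [[342.  225.3]] [330.3 222.6]
t 0.85 [[338.4 224.6]] [330.3 222.6]
t 0.9 [[334.6 223.9]] [330.3 222.6]
t 0.95 [[330.6 223.2]] [330.3 222.6]
t 1.0 [[326.3 222.6]] [330.3 222.6]
t 1.05 [[321.9 222.1]] [330.3 222.6]
```

Request:
{"name": "step_arm", "arguments": {
  "plan": [
    {"tx": -60.8,"ty": 57,"tz": -6,"wz": -14.4},
    {"tx": -60.8,"ty": 57,"tz": -6,"wz": -14.4},
    {"tx": -60.8,"ty": 57,"tz": -6,"wz": -14.4},
    {"tx": -60.8,"ty": 57,"tz": -6,"wz": -14.4},
    {"tx": -60.8,"ty": 57,"tz": -6,"wz": -14.4},
    {"tx": -60.8,"ty": 57,"tz": -6,"wz": -14.4},
    {"tx": -60.8,"ty": 57,"tz": -6,"wz": -14.4},
    {"tx": -60.8,"ty": 57,"tz": -6,"wz": -14.4},
    {"tx": -60.8,"ty": 57,"tz": -6,"wz": -14.4},
    {"tx": -60.8,"ty": 57,"tz": -6,"wz": -14.4}
  ],
  "hand": 0,
  "force": 20
}}

```text
invalid input
```

```bash
cat > go.py <<'E'
from fit import *
import sys
# usage: go.py bx by bz : shift (cm, tool axes) and turn (deg) from here to binder-frame target, tool x = binder y
v=np.load('v.npy'); s=readout.get_state(); Rt=R.from_quat(s['eef_rot'])
c,sn=np.cos(v[2]),np.sin(v[2]); X=np.array([-sn,c,0]);Y=np.array([c,sn,0])
G=R.from_matrix(np.c_[X,Y,[0,0,-1]])
P=np.array(s['position']); d=P-[v[0],v[1],0]
print('t',round(s['time_s'],2),'binder pos',np.round([d@Y,d@X,P[2]],1),'F',np.round(s['contact_force'],1),'w',round(s['width'],1))
if len(sys.argv)>3:
    T=B(v,[float(a) for a in sys.argv[1:4]])[0]
    print('shift cm',(Rt.inv().apply(T-P)/10).round(2),'turn',(np.degrees((Rt.inv()*G).as_rotvec())).round(2))
E
python3 go.py 0 -150 290
```

```text
t 1.55 binder pos [-400.5  580.7  231.3] F [ 0.1 -0.6 -0.1] w 85.0
shift cm [-60.82  56.96  -5.87] turn [  0.   -0.  -14.4]
```

Request:
{"name": "step_arm", "arguments": {
  "plan": [
    {"tx": -60.8,"ty": 57,"tz": -6,"wx": 0,"wy": 0,"wz": -14.4},
    {"tx": -60.8,"ty": 57,"tz": -6,"wx": 0,"wy": 0,"wz": -14.4},
    {"tx": -60.8,"ty": 57,"tz": -6,"wx": 0,"wy": 0,"wz": -14.4},
    {"tx": -60.8,"ty": 57,"tz": -6,"wx": 0,"wy": 0,"wz": -14.4},
    {"tx": -60.8,"ty": 57,"tz": -6,"wx": 0,"wy": 0,"wz": -14.4},
    {"tx": -60.8,"ty": 57,"tz": -6,"wx": 0,"wy": 0,"wz": -14.4},
    {"tx": -60.8,"ty": 57,"tz": -6,"wx": 0,"wy": 0,"wz": -14.4},
    {"tx": -60.8,"ty": 57,"tz": -6,"wx": 0,"wy": 0,"wz": -14.4},
    {"tx": -60.8,"ty": 57,"tz": -6,"wx": 0,"wy": 0,"wz": -14.4},
    {"tx": -60.8,"ty": 57,"tz": -6,"wx": 0,"wy": 0,"wz": -14.4}
  ],
  "hand": 0,
  "force": 20
}}

```text
time_s: 2.38
position: [354.6, 273.6, 261.7]
eef_rot: [0.697, 0.717, 0.0, -0.0]
contact_force: [0.9, 0.8, -0.3]
width: 0.0
```

```bash
python3 go.py 0 -150 290
```

```text
t 2.38 binder pos [-200.   214.5  261.7] F [ 0.9  0.8 -0.3] w 0.0
shift cm [-36.45  19.99  -2.85] turn [ 0.03 -0.04  0.01]
```

Request:
{"name": "step_arm", "arguments": {
  "plan": [
    {"tx": -36.4,"ty": 20,"tz": -2.9,"wx": 0,"wy": 0,"wz": 0},
    {"tx": -36.4,"ty": 20,"tz": -2.9,"wx": 0,"wy": 0,"wz": 0},
    {"tx": -36.4,"ty": 20,"tz": -2.9,"wx": 0,"wy": 0,"wz": 0},
    {"tx": -36.4,"ty": 20,"tz": -2.9,"wx": 0,"wy": 0,"wz": 0},
    {"tx": -36.4,"ty": 20,"tz": -2.9,"wx": 0,"wy": 0,"wz": 0},
    {"tx": -36.4,"ty": 20,"tz": -2.9,"wx": 0,"wy": 0,"wz": 0},
    {"tx": -36.4,"ty": 20,"tz": -2.9,"wx": 0,"wy": 0,"wz": 0},
    {"tx": -36.4,"ty": 20,"tz": -2.9,"wx": 0,"wy": 0,"wz": 0},
    {"tx": -36.4,"ty": 20,"tz": -2.9,"wx": 0,"wy": 0,"wz": 0},
    {"tx": -36.4,"ty": 20,"tz": -2.9,"wx": 0,"wy": 0,"wz": 0}
  ]
}}

```text
time_s: 3.22
position: [565.0, -84.6, 290.6]
eef_rot: [0.697, 0.717, 0.0, 0.0]
contact_force: [0.6, 0.5, 1.3]
width: -0.0
```

```bash
python3 go.py 0 -150 168
```

```text
t 3.22 binder pos [ 1.000e-01 -1.496e+02  2.906e+02] F [0.6 0.5 1.3] w -0.0
shift cm [-0.05 -0.02 12.26] turn [ 0.04 -0.01  0.02]
```

Request:
{"name": "step_arm", "arguments": {
  "plan": [
    {"tx": 0,"ty": 0,"tz": 4,"wx": 0,"wy": 0,"wz": 0},
    {"tx": 0,"ty": 0,"tz": 8,"wx": 0,"wy": 0,"wz": 0},
    {"tx": 0,"ty": 0,"tz": 12,"wx": 0,"wy": 0,"wz": 0},
    {"tx": 0,"ty": 0,"tz": 12.2,"wx": 0,"wy": 0,"wz": 0},
    {"tx": 1.5,"ty": 0,"tz": 12.2,"wx": 0,"wy": 0,"wz": 0},
    {"tx": 3,"ty": 0,"tz": 12,"wx": 0,"wy": 0,"wz": 0},
    {"tx": 4.5,"ty": 0,"tz": 11.5,"wx": 0,"wy": 0,"wz": 0},
    {"tx": 6,"ty": 0,"tz": 11,"wx": 0,"wy": 0,"wz": 0},
    {"tx": 7.5,"ty": 0,"tz": 10.7,"wx": 0,"wy": 0,"wz": 0},
    {"tx": 9,"ty": 0,"tz": 10.6,"wx": 0,"wy": 0,"wz": 0}
  ]
}}

```text
time_s: 4.05
position: [563.1, 7.4, 187.3]
eef_rot: [0.697, 0.717, 0.001, 0.001]
contact_force: [0.3, -1.2, 1.7]
width: 0.2
```

```bash
python3 go.py 0 -16 184
python3 - <<'E'
from h import *
p=imaging.camera('scene');save(p,'s1.png')
a=cv2.resize(p['pixels'][140:320,230:450],None,fx=3,fy=3,interpolation=cv2.INTER_CUBIC)
cv2.imwrite('pics/s1c.png',a[:,:,::-1])
E
```

```text
t 4.05 binder pos [  0.9 -57.5 187.3] F [ 0.3 -1.2  1.7] w 0.2
shift cm [ 4.15 -0.09  0.33] turn [ 0.22  0.02 -0.02]
```

View pics/s1c.png

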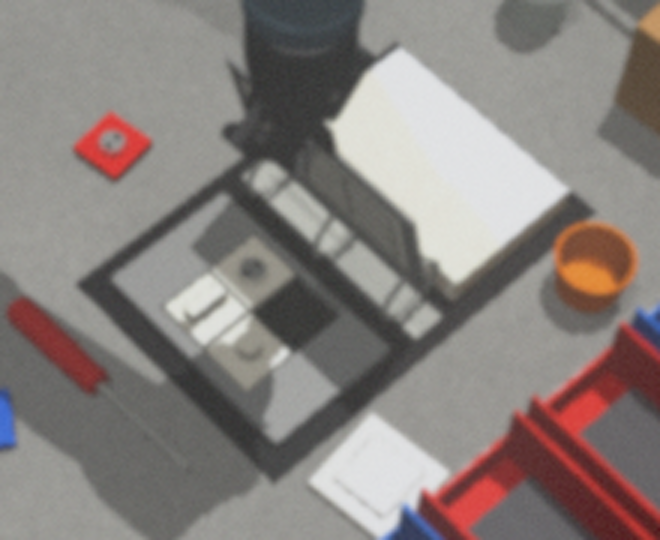

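The crop shows the leaf now near upright (panel at crop (360,215)), with the finger behind the tab. The tiles are unchanged. I'll carry it on round the arc.

Request:
{"name": "step_arm", "arguments": {
  "plan": [
    {"tx": 2.2,"ty": 0,"tz": 0,"wx": 0,"wy": 0,"wz": 0},
    {"tx": 4.4,"ty": 0,"tz": 0,"wx": 0,"wy": 0,"wz": 0},
    {"tx": 7,"ty": 0,"tz": 0.4,"wx": 0,"wy": 0,"wz": 0},
    {"tx": 9.5,"ty": 0,"tz": 0.9,"wx": 0,"wy": 0,"wz": 0},
    {"tx": 11.8,"ty": 0,"tz": 2,"wx": 0,"wy": 0,"wz": 0},
    {"tx": 14,"ty": 0,"tz": 3.4,"wx": 0,"wy": 0,"wz": 0},
    {"tx": 15.8,"ty": 0,"tz": 5.3,"wx": 0,"wy": 0,"wz": 0},
    {"tx": 17.4,"ty": 0,"tz": 7.4,"wx": 0,"wy": 0,"wz": 0},
    {"tx": 18.3,"ty": 0,"tz": 9.2,"wx": 0,"wy": 0,"wz": 0},
    {"tx": 19,"ty": 0,"tz": 11,"wx": 0,"wy": 0,"wz": 0}
  ]
}}

```text
time_s: 4.93
position: [557.1, 199.7, 75.4]
eef_rot: [0.696, 0.718, 0.001, 0.0]
contact_force: [-0.8, 0.5, 0.3]
width: 0.4
```

```bash
python3 go.py 0 135 36
```

```text
t 4.93 binder pos [  0.4 134.9  75.4] F [-0.8  0.5  0.3] w 0.4
shift cm [ 0.01 -0.05  3.94] turn [ 0.12 -0.1   0.13]
```

Request:
{"name": "step_arm", "arguments": {
  "plan": [
    {"tx": 0,"ty": 0,"tz": 0.8,"wx": 0,"wy": 0,"wz": 0},
    {"tx": 0,"ty": 0,"tz": 1.6,"wx": 0,"wy": 0,"wz": 0},
    {"tx": 0,"ty": 0,"tz": 2.3,"wx": 0,"wy": 0,"wz": 0},
    {"tx": 0,"ty": 0,"tz": 2.9,"wx": 0,"wy": 0,"wz": 0},
    {"tx": 0,"ty": 0,"tz": 3.3,"wx": 0,"wy": 0,"wz": 0},
    {"tx": 0,"ty": 0,"tz": 3.6,"wx": 0,"wy": 0,"wz": 0},
    {"tx": 0,"ty": 0,"tz": 3.8,"wx": 0,"wy": 0,"wz": 0},
    {"tx": 0,"ty": 0,"tz": 3.9,"wx": 0,"wy": 0,"wz": 0},
    {"tx": 0,"ty": 0,"tz": 4,"wx": 0,"wy": 0,"wz": 0},
    {"tx": 0,"ty": 0,"tz": 4.1,"wx": 0,"wy": 0,"wz": 0}
  ]
}}

```text
time_s: 5.77
position: [556.6, 196.8, 35.6]
eef_rot: [0.697, 0.717, 0.0, -0.0]
contact_force: [-9.2, -3.6, 32.8]
width: 0.2
```

```bash
python3 go.py 0 135 33
```

```text
t 5.77 binder pos [ -0.2 132.   35.6] F [-9.2 -3.6 32.8] w 0.2
shift cm [0.3  0.02 0.26] turn [-0.   -0.03 -0.03]
```

Request:
{"name": "step_arm", "arguments": {
  "plan": [
    {"tx": 0,"ty": 0,"tz": -4,"wx": 0,"wy": 0,"wz": 0},
    {"tx": 0,"ty": 0,"tz": -8,"wx": 0,"wy": 0,"wz": 0},
    {"tx": -26,"ty": 2.6,"tz": -8,"wx": 0,"wy": 0,"wz": 0},
    {"tx": -26,"ty": 2.6,"tz": -8,"wx": 0,"wy": 0,"wz": 0},
    {"tx": -26,"ty": 2.6,"tz": -8,"wx": 0,"wy": 0,"wz": 0},
    {"tx": -26,"ty": 2.6,"tz": -8,"wx": 0,"wy": 0,"wz": 0},
    {"tx": -26,"ty": 2.6,"tz": -8,"wx": 0,"wy": 0,"wz": 0},
    {"tx": -26,"ty": 2.6,"tz": -8,"wx": 0,"wy": 0,"wz": 0},
    {"tx": -26,"ty": 2.6,"tz": -8,"wx": 0,"wy": 0,"wz": 0},
    {"tx": -26,"ty": 2.6,"tz": -8,"wx": 0,"wy": 0,"wz": 0}
  ],
  "hand": 4.5
}}

```text
time_s: 6.6
position: [589.6, -68.2, 113.8]
eef_rot: [0.7, 0.714, -0.001, 0.001]
contact_force: [-0.4, 0.8, -0.1]
width: 44.9
```

```bash
python3 go.py 26 -126 18
python3 - <<'E'
from fit import *
v=np.load('v.npy')
w=imaging.camera('wrist'); s=imaging.camera('scene'); t=imaging.camera('top'); print(w['origin'])
im=w['pixels'].copy()
for P in [(26,-126,30),(-26,-126,30),(26,-74,5),(-26,-74,18)]+[(a,-100+b,13) for a in(-52,52) for b in (-52,52)]:
    q=proj(w,B(v,P))[0]; 
    if abs(q).max()<2000: cv2.drawMarker(im,tuple(int(x) for x in q),(255,0,255),0,14,1)
cv2.imwrite('pics/w1.png',im[:,:,::-1])
def tob(X): c,sn=np.cos(v[2]),np.sin(v[2]); d=X-[v[0],v[1],0]; return np.round([c*d[0]+sn*d[1],-sn*d[0]+c*d[1],X[2]],1)
for n,p in(('w',w),('s',s),('t',t)):
  for l,z in(('tile_round',5),('tile_bar',5),('tile_socket',5),('leaf_tab',34),('tray_mid',5)):
    for m in spotter.mark_of(p,l)[:2]: print(n,l,round(m['confidence'],2),np.round(m['xy']),tob(atz(p,m['xy'],z)))
E
```

```text
t 6.6 binder pos [  25.2 -133.9  113.8] F [-0.4  0.8 -0.1] w 44.9
shift cm [0.82 0.07 9.58] turn [ 0.05  0.17 -0.45]
[508.20369416 -69.79251281 255.96682408]
w tile_round 0.72 [23. 81.] [ -74.5 -317.2    5. ]
w tile_round 0.64 [334. 229.] [  23.3 -124.2    5. ]
w tile_socket 0.9 [413. 152.] [-27.5 -74.2   5. ]
w tray_mid 0.93 [371. 190.] [  -3.3 -100.     5. ]
w tray_mid 0.44 [333. 230.] [  23.7 -124.7    5. ]
s tile_round 0.82 [311. 256.] [  18.8 -125.3    5. ]
s tile_round 0.79 [224. 283.] [ -67.  -325.2    5. ]
s tile_bar 0.77 [298. 247.] [ -20.5 -130.5    5. ]
s tile_bar 0.3 [313. 234.] [-22.9 -79.6   5. ]
s tile_socket 0.65 [270. 187.] [-200.9  -67.2    5. ]
s tile_socket 0.47 [314. 234.] [-20.4 -78.5   5. ]
s leaf_tab 0.61 [394. 172.] [ -5.6 185.2  34. ]
s leaf_tab 0.46 [311. 232.] [-17.3 -91.5  34. ]
s tray_mid 0.69 [315. 246.] [  5.3 -99.8   5. ]
t tile_round 0.65 [427. 276.] [ -77.4 -318.9    5. ]
t tray_mid 0.37 [222. 170.] [161. 128.   5.]
```

View pics/w1.png

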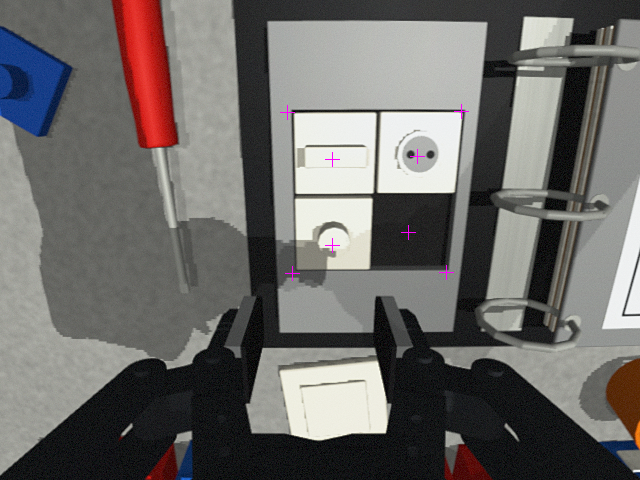

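The wrist view shows the round knob at (334,237), the bar at (335,155), the socket at (418,153) and the empty place at (410,232). The model's tray corners sit about 2 mm off in y and 1.5 mm in x. The leaf tab is found at binder (-6,185), so the leaf lies on the left stack.

```bash
python3 - <<'E'
import numpy as np; v=np.load('v.npy'); v[0]-=1.5; v[1]+=1.5; np.save('v.npy',v)
E
python3 go.py 25 -126 17.5
```

```text
t 7.5 binder pos [  26.9 -129.2  113.2] F [-0.3 -0.4  0.4] w 45.1
shift cm [ 0.32 -0.19  9.57] turn [ 0.  0. -0.]
```

Descend over the knob, then settle.

Request:
{"name": "step_arm", "arguments": {
  "plan": [
    {"tx": 0.3,"ty": -0.2,"tz": 2.0,"wx": 0,"wy": 0,"wz": 0},
    {"tx": 0.3,"ty": -0.2,"tz": 4.5,"wx": 0,"wy": 0,"wz": 0},
    {"tx": 0.3,"ty": -0.2,"tz": 6.5,"wx": 0,"wy": 0,"wz": 0},
    {"tx": 0.3,"ty": -0.2,"tz": 8,"wx": 0,"wy": 0,"wz": 0},
    {"tx": 0.3,"ty": -0.2,"tz": 8.8,"wx": 0,"wy": 0,"wz": 0},
    {"tx": 0.3,"ty": -0.2,"tz": 9.2,"wx": 0,"wy": 0,"wz": 0},
    {"tx": 0.3,"ty": -0.2,"tz": 9.4,"wx": 0,"wy": 0,"wz": 0},
    {"tx": 0.3,"ty": -0.2,"tz": 9.5,"wx": 0,"wy": 0,"wz": 0},
    {"tx": 0.3,"ty": -0.2,"tz": 9.5,"wx": 0,"wy": 0,"wz": 0},
    {"tx": 0.3,"ty": -0.2,"tz": 9.5,"wx": 0,"wy": 0,"wz": 0}
  ]
}}

```text
time_s: 8.33
position: [588.2, -59.1, 19.0]
eef_rot: [0.697, 0.717, 0.0, 0.001]
contact_force: [0.1, -1.1, -0.0]
width: 44.8
```

Request:
{"name": "step_arm", "arguments": {
  "plan": [
    {"tx": 0,"ty": 0,"tz": 0,"wx": 0,"wy": 0,"wz": 0},
    {"tx": 0,"ty": 0,"tz": 0,"wx": 0,"wy": 0,"wz": 0},
    {"tx": 0,"ty": 0,"tz": 0,"wx": 0,"wy": 0,"wz": 0},
    {"tx": 0,"ty": 0,"tz": 0,"wx": 0,"wy": 0,"wz": 0},
    {"tx": 0,"ty": 0,"tz": 0,"wx": 0,"wy": 0,"wz": 0},
    {"tx": 0,"ty": 0,"tz": 0,"wx": 0,"wy": 0,"wz": 0},
    {"tx": 0,"ty": 0,"tz": 0,"wx": 0,"wy": 0,"wz": 0},
    {"tx": 0,"ty": 0,"tz": 0,"wx": 0,"wy": 0,"wz": 0},
    {"tx": 0,"ty": 0,"tz": 0,"wx": 0,"wy": 0,"wz": 0},
    {"tx": 0,"ty": 0,"tz": 0,"wx": 0,"wy": 0,"wz": 0}
  ],
  "hand": 1.2,
  "force": 20
}}

```text
time_s: 9.17
position: [587.9, -59.0, 18.8]
eef_rot: [0.697, 0.717, 0.0, 0.0]
contact_force: [-0.9, 0.2, 5.8]
width: 18.5
```

```bash
python3 go.py 25 -73.5 17.5;python3 - <<'E'
from h import *
w=imaging.camera('wrist');save(w,'w2.png')
E
```

```text
t 9.17 binder pos [  25.2 -126.2   18.8] F [-0.9  0.2  5.8] w 18.5
shift cm [ 5.27 -0.02  0.13] turn [ 0.04 -0.    0.  ]
```

View pics/w2.png

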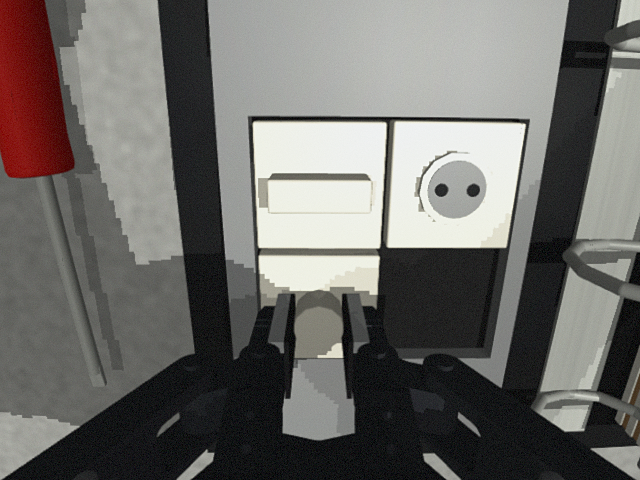

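The knob at (318,315) is between the pads and the opening reads 18.5 mm. The gripped tile is still flat, so I'll slide it towards the rings.

Request:
{"name": "step_arm", "arguments": {
  "plan": [
    {"tx": 0,"ty": 0,"tz": 0,"wx": 0,"wy": 0,"wz": 0},
    {"tx": 0.6,"ty": 0,"tz": 0,"wx": 0,"wy": 0,"wz": 0},
    {"tx": 1.3,"ty": 0,"tz": 0,"wx": 0,"wy": 0,"wz": 0},
    {"tx": 2.1,"ty": 0,"tz": 0,"wx": 0,"wy": 0,"wz": 0},
    {"tx": 2.9,"ty": 0,"tz": 0,"wx": 0,"wy": 0,"wz": 0},
    {"tx": 3.7,"ty": 0,"tz": 0,"wx": 0,"wy": 0,"wz": 0},
    {"tx": 4.4,"ty": 0,"tz": 0,"wx": 0,"wy": 0,"wz": 0},
    {"tx": 4.9,"ty": 0,"tz": 0,"wx": 0,"wy": 0,"wz": 0},
    {"tx": 5.2,"ty": 0,"tz": 0,"wx": 0,"wy": 0,"wz": 0},
    {"tx": 5.3,"ty": 0,"tz": 0,"wx": 0,"wy": 0,"wz": 0}
  ]
}}

```text
time_s: 10.05
position: [586.8, -5.6, 18.8]
eef_rot: [0.697, 0.717, 0.0, 0.001]
contact_force: [-0.2, -3.4, 5.9]
width: 18.8
```

```bash
python3 go.py 25 -73.5 17.5;python3 - <<'E'
from h import *
w=imaging.camera('wrist');save(w,'w3.png')
E
```

```text
t 10.05 binder pos [ 25.7 -72.8  18.8] F [-0.2 -3.4  5.9] w 18.8
shift cm [-0.07 -0.07  0.13] turn [0.1  0.04 0.05]
```

View pics/w3.png

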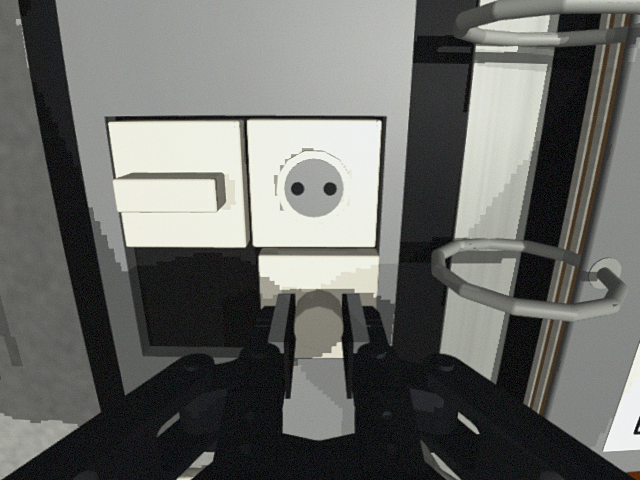

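The round tile is now fully in the inner-far place, and its old place at (195,300) is empty. The socket and bar are unmoved. I'll release, rise and go to the bar.

Request:
{"name": "step_arm", "arguments": {
  "plan": [
    {"tx": 0,"ty": 0,"tz": 0,"wx": 0,"wy": 0,"wz": 0},
    {"tx": 0,"ty": 0,"tz": 0,"wx": 0,"wy": 0,"wz": 0},
    {"tx": 0,"ty": 0,"tz": 0,"wx": 0,"wy": 0,"wz": 0},
    {"tx": 0,"ty": 0,"tz": 0,"wx": 0,"wy": 0,"wz": 0},
    {"tx": 0,"ty": 0,"tz": -2,"wx": 0,"wy": 0,"wz": 0},
    {"tx": 0,"ty": 0,"tz": -5,"wx": 0,"wy": 0,"wz": 0},
    {"tx": -2.5,"ty": -2.5,"tz": -6,"wx": 0,"wy": 0,"wz": 0},
    {"tx": -5,"ty": -4.8,"tz": -6,"wx": 0,"wy": 0,"wz": 0},
    {"tx": -5.3,"ty": -5.2,"tz": -6,"wx": 0,"wy": 0,"wz": 0},
    {"tx": -5.3,"ty": -5.2,"tz": -6,"wx": 0,"wy": 0,"wz": 0}
  ],
  "hand": 4.6
}}

```text
time_s: 10.93
position: [533.5, -62.8, 78.3]
eef_rot: [0.698, 0.716, -0.001, -0.0]
contact_force: [-0.1, 0.6, 0.1]
width: 45.9
```

```bash
python3 go.py -26 -126 20
python3 - <<'E'
from fit import *
v=np.load('v.npy'); w=imaging.camera('wrist'); im=w['pixels'].copy()
for P in [(26,-74,30),(-26,-126,30),(-26,-74,18)]+[(a,-100+b,13) for a in(-52,52) for b in (-52,52)]:
    q=proj(w,B(v,P))[0]
    if abs(q).max()<2000: cv2.drawMarker(im,tuple(int(x) for x in q),(255,0,255),0,14,1)
cv2.imwrite('pics/w4.png',im[:,:,::-1])
E
python3 go.py -26 -126 20
```

```text
t 10.93 binder pos [ -29.2 -128.5   78.3] F [-0.1  0.6  0.1] w 45.9
shift cm [0.25 0.33 5.83] turn [-0.09  0.04 -0.24]
t 10.98 binder pos [ -27.6 -126.6   78.2] F [ 0.7 -0.1  0.2] w 45.6
shift cm [0.06 0.16 5.82] turn [-0.02 -0.02 -0.1 ]
```

View pics/w4.png

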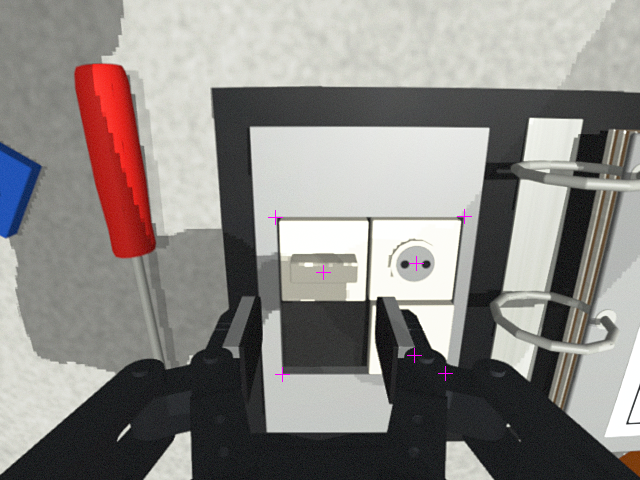

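The bar's top is at (323,269), within about 3 px of the model's prediction. The round tile has stayed in place. I'll descend and grip.

Request:
{"name": "step_arm", "arguments": {
  "plan": [
    {"tx": 0,"ty": 0.1,"tz": 1.5,"wx": 0,"wy": 0,"wz": 0},
    {"tx": 0,"ty": 0.1,"tz": 3,"wx": 0,"wy": 0,"wz": 0},
    {"tx": 0,"ty": 0.1,"tz": 4.2,"wx": 0,"wy": 0,"wz": 0},
    {"tx": 0,"ty": 0.1,"tz": 5,"wx": 0,"wy": 0,"wz": 0},
    {"tx": 0,"ty": 0.1,"tz": 5.4,"wx": 0,"wy": 0,"wz": 0},
    {"tx": 0,"ty": 0.1,"tz": 5.6,"wx": 0,"wy": 0,"wz": 0},
    {"tx": 0,"ty": 0.1,"tz": 5.7,"wx": 0,"wy": 0,"wz": 0},
    {"tx": 0,"ty": 0.1,"tz": 5.8,"wx": 0,"wy": 0,"wz": 0},
    {"tx": 0,"ty": 0.1,"tz": 5.8,"wx": 0,"wy": 0,"wz": 0},
    {"tx": 0,"ty": 0.1,"tz": 5.8,"wx": 0,"wy": 0,"wz": 0}
  ]
}}

```text
time_s: 11.82
position: [536.9, -60.5, 20.6]
eef_rot: [0.697, 0.717, 0.0, 0.0]
contact_force: [0.0, -0.5, -0.7]
width: 45.6
```

Request:
{"name": "step_arm", "arguments": {
  "plan": [
    {"tx": 0,"ty": 0,"tz": 0,"wx": 0,"wy": 0,"wz": 0},
    {"tx": 0,"ty": 0,"tz": 0,"wx": 0,"wy": 0,"wz": 0},
    {"tx": 0,"ty": 0,"tz": 0,"wx": 0,"wy": 0,"wz": 0},
    {"tx": 0,"ty": 0,"tz": 0,"wx": 0,"wy": 0,"wz": 0},
    {"tx": 0,"ty": 0,"tz": 0,"wx": 0,"wy": 0,"wz": 0},
    {"tx": 0,"ty": 0,"tz": 0,"wx": 0,"wy": 0,"wz": 0},
    {"tx": 0,"ty": 0,"tz": 0,"wx": 0,"wy": 0,"wz": 0},
    {"tx": 0,"ty": 0,"tz": 0,"wx": 0,"wy": 0,"wz": 0},
    {"tx": 0,"ty": 0,"tz": 0,"wx": 0,"wy": 0,"wz": 0},
    {"tx": 0,"ty": 0,"tz": 0,"wx": 0,"wy": 0,"wz": 0}
  ],
  "hand": 3.0,
  "force": 20
}}

```text
time_s: 12.65
position: [536.9, -60.6, 20.7]
eef_rot: [0.697, 0.717, 0.0, 0.0]
contact_force: [-0.8, -0.5, 6.3]
width: 35.3
```

```bash
python3 go.py 26 -126 20
```

```text
t 12.65 binder pos [ -25.8 -126.3   20.7] F [-0.8 -0.5  6.3] w 35.3
shift cm [0.03 5.18 0.08] turn [ 0.04 -0.   -0.  ]
```

Request:
{"name": "step_arm", "arguments": {
  "plan": [
    {"tx": 0,"ty": 0.5,"tz": 0,"wx": 0,"wy": 0,"wz": 0},
    {"tx": 0,"ty": 1.2,"tz": 0,"wx": 0,"wy": 0,"wz": 0},
    {"tx": 0,"ty": 2,"tz": 0,"wx": 0,"wy": 0,"wz": 0},
    {"tx": 0,"ty": 2.8,"tz": 0,"wx": 0,"wy": 0,"wz": 0},
    {"tx": 0,"ty": 3.6,"tz": 0,"wx": 0,"wy": 0,"wz": 0},
    {"tx": 0,"ty": 4.3,"tz": 0,"wx": 0,"wy": 0,"wz": 0},
    {"tx": 0,"ty": 4.8,"tz": 0,"wx": 0,"wy": 0,"wz": 0},
    {"tx": 0,"ty": 5.1,"tz": 0,"wx": 0,"wy": 0,"wz": 0},
    {"tx": 0,"ty": 5.2,"tz": 0,"wx": 0,"wy": 0,"wz": 0},
    {"tx": 0,"ty": 5.2,"tz": 0,"wx": 0,"wy": 0,"wz": 0}
  ]
}}

```text
time_s: 13.48
position: [589.0, -59.1, 20.7]
eef_rot: [0.697, 0.717, 0.0, 0.0]
contact_force: [-1.2, -0.9, 6.0]
width: 35.4
```

```bash
python3 go.py 26 -126 20
```

```text
t 13.48 binder pos [  26.3 -126.3   20.7] F [-1.2 -0.9  6. ] w 35.4
shift cm [ 0.03 -0.03  0.07] turn [ 0.04  0.   -0.  ]
```

Release, rise, and pull back for a last look.

Request:
{"name": "step_arm", "arguments": {
  "plan": [
    {"tx": 0,"ty": 0,"tz": 0,"wx": 0,"wy": 0,"wz": 0},
    {"tx": 0,"ty": 0,"tz": 0,"wx": 0,"wy": 0,"wz": 0},
    {"tx": 0,"ty": 0,"tz": 0,"wx": 0,"wy": 0,"wz": 0},
    {"tx": 0,"ty": 0,"tz": 0,"wx": 0,"wy": 0,"wz": 0},
    {"tx": 0,"ty": 0,"tz": -2,"wx": 0,"wy": 0,"wz": 0},
    {"tx": 0,"ty": 0,"tz": -5,"wx": 0,"wy": 0,"wz": 0},
    {"tx": 0,"ty": 0,"tz": -9,"wx": 0,"wy": 0,"wz": 0},
    {"tx": 0,"ty": -2,"tz": -12,"wx": 0,"wy": 0,"wz": 0},
    {"tx": 0,"ty": -3,"tz": -14,"wx": 0,"wy": 0,"wz": 0},
    {"tx": 0,"ty": -3,"tz": -14,"wx": 0,"wy": 0,"wz": 0}
  ],
  "hand": 4.6
}}

```text
time_s: 14.32
position: [559.2, -60.6, 164.3]
eef_rot: [0.697, 0.717, 0.002, 0.002]
contact_force: [1.3, -0.4, -0.4]
width: 45.7
```

```bash
sleep 0
python3 - <<'E'
from fit import *
v=np.load('v.npy'); imaging.camera('top'); w=imaging.camera('wrist'); s=imaging.camera('scene'); im=w['pixels'].copy()
for P in [(26,-74,30),(26,-126,30),(-26,-74,18)]+[(a,-100+b,13) for a in(-52,52) for b in (-52,52)]:
    q=proj(w,B(v,P))[0]
    if abs(q).max()<2000: cv2.drawMarker(im,tuple(int(x) for x in q),(255,0,255),0,14,1)
c=cv2.resize(s['pixels'][140:320,230:450],(586,480),interpolation=cv2.INTER_CUBIC)
o=np.hstack([im[60:420,150:600],cv2.resize(c,(350,360))]); cv2.imwrite('pics/end.png',o[:,:,::-1]); print(o.shape,readout.get_state()['contact_force'].round(1))
E
```

```text
(360, 800, 3) [-0.5 -0.2  0.2]
```

View pics/end.png

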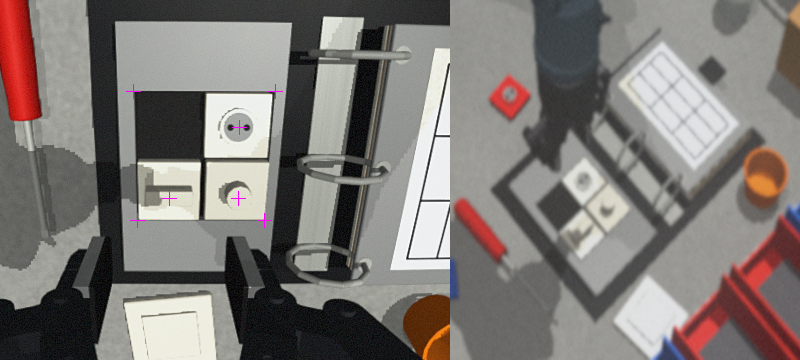

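The end view shows round and bar side by side at the far wall (knob (239,193), bar (168,192)) and the socket unmoved. The outer-near corner at (168,125) is empty, and the leaf's printed face is up on the left. The knob appears about 5 px from its marker, so I'll check that enlarged with tile outlines.

Run:
```python
from fit import *
v=np.load('v.npy'); w=imaging.camera('wrist')
x0,y0,k=270,140,5
im=cv2.resize(w['pixels'][y0:y0+115,x0:x0+160],None,fx=k,fy=k,interpolation=cv2.INTER_CUBIC).copy()
def poly(P,c):
    q=((proj(w,B(v,P))-[x0,y0]+.5)*k).astype(int); cv2.polylines(im,[q.reshape(-1,1,2)],True,c,1)
sq=lambda cx,cy,h,z:[(cx+a*h,cy+b*h,z) for a,b in((-1,-1),(-1,1),(1,1),(1,-1))]
for c in((26,-74),(26,-126),(-26,-74)): poly(sq(*c,24.5,15),(255,0,0))
poly(sq(0,-100,52,13),(0,0,255))
cv2.imwrite('pics/chk.png',im[:,:,::-1])
```

```text
(no output)
```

View pics/chk.png

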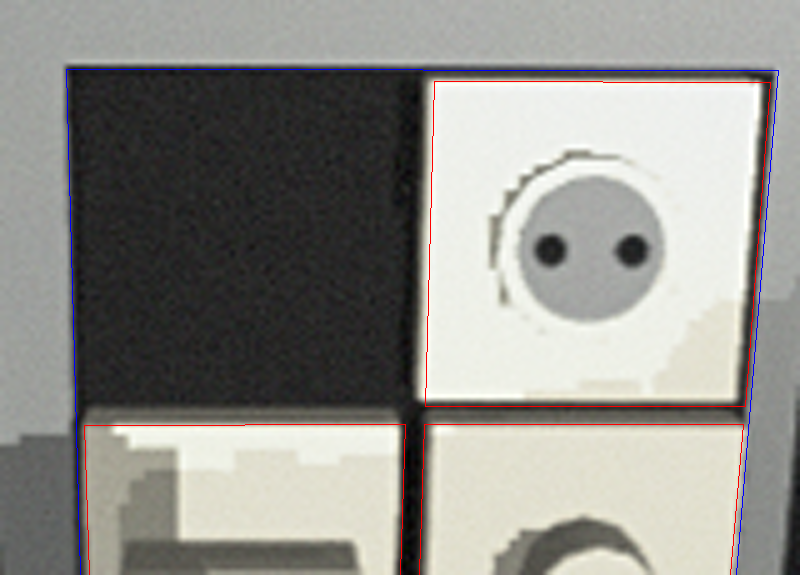

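Both tiles match their goal outlines to about 1 mm, the tray outline agrees too, and the arm is clear of everything. I'm handing the job in.

```bash
python3 -c "
from rig import ticket; print(ticket.finish_job())"
```

```text
the job is handed in; nothing more can be done
None
```

The job is done and handed in at about 15 s of the 67 s allowed; the hand-in gave no verdict.

- **Leaf:** I pushed it over the rings with the closed fingers and pressed it down on the left stack, feeling about 33 N with the fingertips at 35.6 mm. The last picture shows its printed face up, but I did not measure the joint angle itself.
- **Round tile:** I gripped it by the knob and slid it from the outer-far place into the inner-far place next to the rings.
- **Bar tile:** I gripped it by the bar and slid it into the outer-far place, so the corner nearest you and away from the rings is free.

**Last checks:** In the last close-up, both tiles matched their goal outlines to about 1 mm, and the socket tile was about 1 mm off the middle of its place. No contact force was left on the gripper, and nothing else looked disturbed.

**Disagreements:**
- The first binder fit was about 1.5 mm off in x and y, and I corrected it from the wrist picture.
- In the last wide view the knob sat about 5 pixels off its marker, but the enlarged outlines of the tile edges did not bear that out.
- My first move call was refused as invalid input because each row needs all six values.

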